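Clear the kitchen worktop: pens, spice jars and a bottle stopper

ROBOT

A 7-joint arm with a two-finger parallel gripper is mounted at the origin on the work surface. World frame = base frame: x ahead of the robot, y to its left, z up, the work surface at z = 0. Lengths are in m, angles in rad, forces in N, time in s.
With the tool pointing down it reaches from about 0.425 to 0.925 m from the base axis. Payload 6.8 kg.
Tool frame: the origin (TCP) lies on the front face of the gripper's body, between the roots of the fingers; the fingertips stand 73 mm ahead of it and the grasp point (between the pads) lies 54 mm ahead of it (env.nose_length is the distance from the TCP to the fingertips, in m); z points along the fingers, y is the direction in which the jaws open and shut (so a half turn about z gives the same grasp; the last joint's range is limited). The gripper opens to 85 mm and grips with 20 to 120 N. Pads are 22 mm wide; open, the fingers measure 114 mm over their backs; the gripper's body (76 mm by 85 mm) begins 54 mm behind the grasp point. The pads swing forward as they close: fully open they stand 13 mm farther back than shut.
Start: joints at [-1.246, 0.477, 0.022, 1.555, -0.011, 1.109, -0.083], TCP at [0.283, 0.613, 0.304] pointing down, gripper open.
Joint ranges: [-2.96, 2.96], [-0.34, 2.1], [-1.41, 1.46], [0.24, 2.44], [-1.37, 4.51], [0.17, 1.92], [-2.96, 2.96]. Speed limits (rad/s): [2.39, 2.39, 3.14, 3.14, 3.14, 3.14, 3.14].

INTERFACE

Orientations are given as a unit quaternion [w, x, y, z].
In Python, from cell import env, kin, camera, calibration, job gives the robot as it stands. The module is installed in compiled form; this text tells all that it offers. Calls block until the motion is done:
- env.reach(position, orientation): joint-space move of the TCP to a pose.
- env.movel(position, velocity=0.15, rot=None, stop_force=None): straight line of the TCP; rot=None keeps the orientation; velocity is the mean speed in m/s. With stop_force (N) it stops when the force on the tool has changed by that much, and returns True; else False.
- env.goto_joints(angles): joint-space move.
- env.grip(opening, f_grip=None): finger opening in m; f_grip is the grip in N (None keeps the last); returns when the fingers have stopped.
- env.dwell(seconds).
- kin.inverse_kinematics(position, orientation): joint angles nearest the present ones, or None.
- env.get_state(): the state.
- camera(name): name is "side" or "top"; returns (picture, depth): 384x512x3 uint8, blue, green, red; 384x512 float32, m along the optical axis (not along the pixel's ray), 0 where there is no reading.
- calibration(name): a dict with "fx", "fy", "cx", "cy" (pixels), "rvec" (rotation vector, rad) and "tvec" (3), from world to camera coordinates, as OpenCV has them. Camera axes: x right, y down, z forward; pixel columns grow to the right and rows downward; lengths in m; the calibration is good to about 2 mm. A picture is of the moment at which its call begins. calibration takes no time and is no camera call.
A pose or a line that the arm cannot do raises env.PlanningError and nothing moves.
- job.job_done(): hands the job in, once; it reports no verdict.
The state is a dict: "time": time; "qpos": joint angles; "joint_velocities": joint speeds; "joint_torque": joint torques, N m; "tcp_pos": TCP position; "orientation": TCP orientation; "force": force on the tool from outside, world axes, zero at the start; "torque": the same for the moment, N m; "opening": finger opening in m.
Only numpy, scipy, OpenCV 4.12 (cv2) and the standard library are available. Lean on these libraries where they do the work, as an engineer would, in place of code of your own. Each camera call takes 0.05 s, during which the arm holds its last target. There are 200 camera calls.

TASK

Tidy the worktop: lay both blue pens flat in the shallow pale wooden tray, stand both glass spice jars upright in the small dark wooden tray, and put the cork bottle stopper in the white bowl. The jars are glass: set them down, do not drop them. Leave the wooden pepper mill and the blue egg cup standing where they are.

Things in the scene. Friction and masses are not known exactly. Their poses are not given: they have to be found in the camera images.
- pen_1: A felt-tip pen lying flat: eight-sided straight barrel 14 mm across the flats, blue with a grey cap, 140 mm long (plus 6 mm metal tip). Origin at the middle of its length, on its axis (7 mm above what it lies on); x runs along the pen towards the grey cap. It does not roll by itself. About 30 g. It starts within 0.35 rad of world x.
- pen_2: The other pen, just like the first: felt-tip pen lying flat: eight-sided straight barrel 14 mm across the flats, blue with a grey cap, 140 mm long (plus 6 mm metal tip). Origin at the middle of its length, on its axis (7 mm above what it lies on); x runs along the pen towards the grey cap. It does not roll by itself. About 30 g. It starts within 0.35 rad of world x.
- tall_jar: Tall round glass spice jar with reddish brown spice, a white paper label and a white cap, standing upright: 44 mm in diameter from top to bottom, 95 mm high. Origin at the centre of its underside, z up. About 120 g.
- squat_jar: Squat round glass spice jar with green herbs and a flat steel lid, standing upright: 50 mm in diameter from top to bottom, 60 mm high. Origin at the centre of its underside, z up. About 120 g.
- stopper: Bottle stopper standing upside down on its dark wooden head: head 34 mm in diameter and 14 mm high at the bottom, then a round cork shank 22 mm in diameter and 30 mm high pointing up; 44 mm in all. Origin on its axis at half its height (22 mm above what it stands on), z along the shank. About 30 g.
- pen_tray: Shallow pale wooden tray for the pens, fixed to the worktop: 140 mm (its x) by 190 mm (its y) outside, 18 mm high, walls and floor 5 mm thick, so 130 by 180 mm inside and 13 mm deep. Origin at the centre of its underside. Its yaw is within 0.2 rad of the world axes.
- spice_tray: Smaller dark wooden tray for the spice jars, fixed to the worktop: 96 mm (its x) by 160 mm (its y) outside, 25 mm high, walls and floor 5 mm thick, so 86 by 150 mm inside and 20 mm deep; the two jars stand side by side along its y. Origin at the centre of its underside. Its yaw is within 0.2 rad of the world axes.
- bowl: Round white ceramic bowl for the stopper, fixed to the worktop: 130 mm across the rim, 50 mm high, wall 4 mm, sloping inside. Origin at the centre of its underside.
- pepper_mill: Turned wooden pepper mill, a bystander standing loose among the things: 52 mm in diameter at most, 130 mm high. Origin at the centre of its underside, z up.
- egg_cup: Small blue ceramic egg cup, a bystander standing loose among the things: 48 mm in diameter at the rim, 60 mm high. Origin at the centre of its underside, z up.

How it is judged:
By the outcome, as a careful person would: the job done as asked, in the order asked, and still so for the second after the job is handed in, with the robot touching nothing.
It also fails if it takes over 144 s, if anything falls off the work surface, if the arm or the gripper's body presses on something with over 40 N, if the wrist force passes 120 N, or if a joint passes its speed limit or range.

## Working session

There is one attempt and no reset: what is moved stays moved. The work goes in short steps, each a Python script; the robot and the scene stay as the last script left them, time stands still between calls to the robot, and variables do not carry over. Pictures are saved under pics/ and viewed, on a budget of 14 in all, crops included, one or two more only if the job needs it, and the job is handed in when it is done.

```bash
mkdir -p pics
cat > h.py <<'E'
import numpy as np, cv2
from cell import env, kin, camera, calibration, job
from scipy.spatial.transform import Rotation as R
def cal(n):
    c=calibration(n); K=np.array([[c['fx'],0,c['cx']],[0,c['fy'],c['cy']],[0,0,1.]])
    M=R.from_rotvec(np.ravel(c['rvec'])).as_matrix(); return K,M,np.ravel(c['tvec'])
def cloud(n,d):
    K,M,t=cal(n); v,u=np.mgrid[:d.shape[0],:d.shape[1]]
    p=np.stack([(u-K[0,2])/K[0,0]*d,(v-K[1,2])/K[1,1]*d,d],-1)
    w=(p-t)@M; w[d==0]=np.nan; return w
def ray(n,u,v,z):
    K,M,t=cal(n); r=M.T@np.array([(u-K[0,2])/K[0,0],(v-K[1,2])/K[1,1],1]); o=-M.T@t
    return o+r*(z-o[2])/r[2]
def snap(n,f):
    p,d=camera(n); np.savez(f'pics/{f}.npz',p=p,d=d); return p,d
E
python3 - <<'E'
from h import *
for n in('top','side'):
    p,d=snap(n,n+'0'); cv2.imwrite(f'pics/{n}0.png',cv2.resize(p,(800,600),interpolation=cv2.INTER_CUBIC))
    K,M,t=cal(n); print(n,-M.T@t,M[2],K[0,0],(d==0).mean())
s=env.get_state();print(s['time'],s['tcp_pos'],s['orientation'],s['opening'])
E
```

```text
top [ 0.40429871 -0.0011396   0.98768972] [ 0.15698569 -0.01190727 -0.98752909] 364.3531296069676 0.004038492838541667
side [ 0.22629395 -0.57577705  0.63912782] [ 0.35868158  0.66801445 -0.65200017] 365.541959753734 0.0038859049479166665
0.1 [0.2829253 0.6124025 0.3030135] [-1.24282148e-04  2.14703865e-01  9.76678854e-01 -8.07391609e-04] 0.08565822442115088
```

View pics/top0.png

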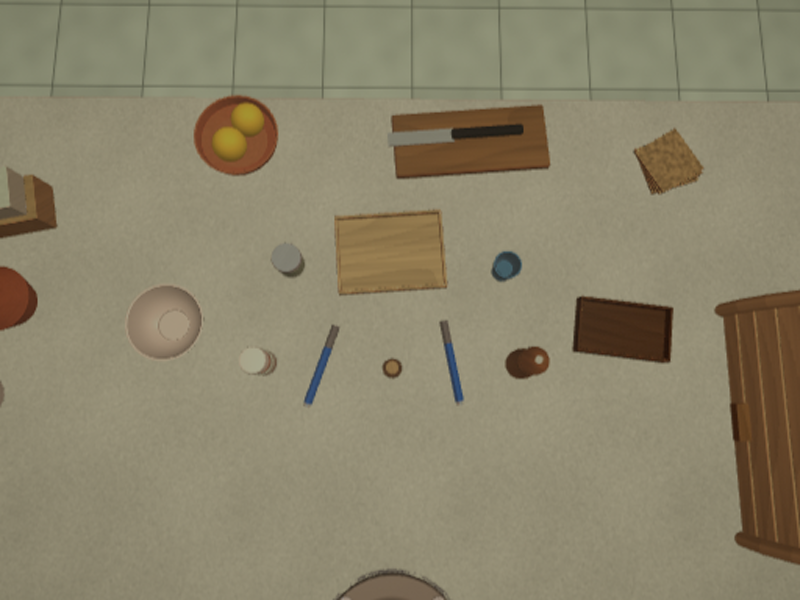

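View pics/side0.png

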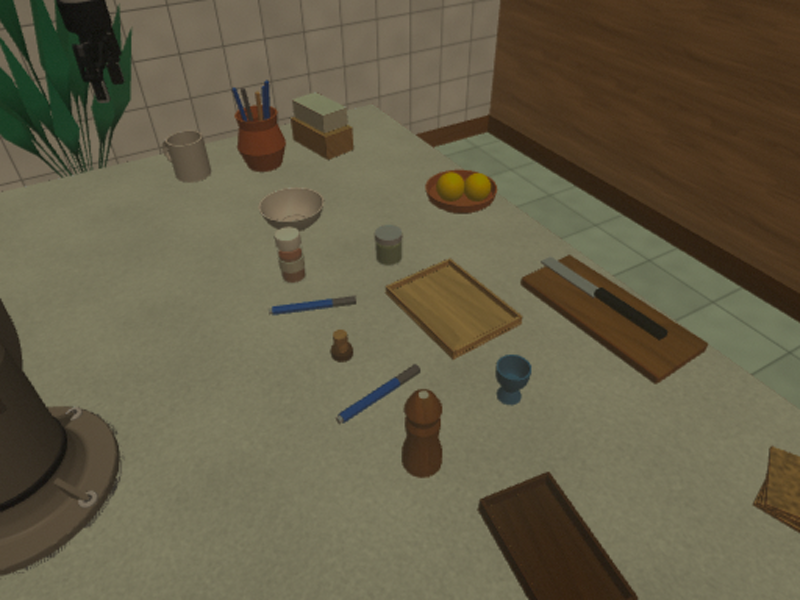

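Both views show the whole scene. In the enlarged top view (up is +x, left is +y) the pens are at (322,365) and (451,362), the tall jar at (255,361) and the squat jar at (287,258). The stopper is at (392,368), the pen tray at (390,252), the spice tray at (623,329) and the bowl at (165,322). The mill is at (527,362) and the egg cup at (506,266).

```bash
cat > meas.py <<'E'
from h import *
def roi(W,n,c,r): # mask of points within r of c (xy)
    return np.hypot(W[...,0]-c[0],W[...,1]-c[1])<r
def fit(n,f,c,r,lo,hi):
    d=np.load(f'pics/{f}.npz')['d']; W=cloud(n,d)
    m=roi(W,n,c,r)&(W[...,2]>lo)&(W[...,2]<hi); P=W[m]
    q=(P[:,:2]*1000).astype(np.float32)
    if len(q)<4: return None
    (x,y),rad=cv2.minEnclosingCircle(q); rc=cv2.minAreaRect(q)
    return dict(n=len(q),med=np.median(P,0).round(4),circ=np.round([x,y,rad],1),rect=[np.round(v,1) for v in rc])
E
python3 - <<'E'
from meas import *
T=dict(pen_1=(322,365,.007,.09,.006,.02),pen_2=(451,362,.007,.09,.006,.02),tall=(255,361,.095,.05,.09,.1),squat=(287,258,.06,.05,.055,.065),
 stopper=(392,368,.044,.04,.039,.049),pen_tray=(390,252,.018,.14,.0125,.023),spice_tray=(623,329,.02,.13,.017,.03),bowl=(165,322,.03,.09,.043,.055),mill=(540,360,.13,.04,.115,.135),egg=(507,265,.05,.04,.054,.065))
for k,(u,v,z,r,lo,hi) in T.items():
    c=ray('top',u*.64,v*.64,z)
    print(k,c.round(3))
    for n in('top','side'):
        f=fit(n,n+'0',c,r,lo,hi)
        if f: print('  ',n,*f.values())
W=cloud('top',np.load('pics/top0.npz')['d']); print('table z',np.nanmedian(W[270:300,150:300,2]),np.nanstd(W[270:300,150:300,2]))
# pens by plane projection of hand-read end pixels
for a,b in(((307,404),(335,327)),((460,402),(445,322))):
    A=ray('top',a[0]*.64,a[1]*.64,.008);B=ray('top',b[0]*.64,b[1]*.64,.008);print(A.round(4),B.round(4),np.linalg.norm(B-A),np.arctan2(*(B-A)[1::-1]))
E
```

```text
pen_1 [0.45  0.119 0.007]
   top 306 [0.4489 0.1221 0.0116] [448.2 131.1  77.5] [array([452.2, 154.8]), array([105.3, 145.6]), np.float64(82.2)]
   side 331 [0.4518 0.1239 0.0132] [457.3 136.4  74.4] [array([465.8, 158.7]), array([ 93.2, 144.5]), np.float64(70.0)]
pen_2 [ 0.456 -0.102  0.007]
   top 294 [ 0.4532 -0.101   0.0118] [452.9 -87.3  74.6] [array([447.6, -61.4]), array([145.7,  96.3]), np.float64(10.9)]
   side 419 [ 0.4524 -0.1028  0.0133] [456.4 -86.7  74.6] [array([452. , -60.6]), array([147.5,  96.1]), np.float64(10.2)]
tall [0.452 0.213 0.095]
   top 231 [0.4546 0.2186 0.0933] [453.9 218.5  21.5] [array([453.7, 218.9]), array([41.5, 39.6]), np.float64(1.0)]
   side 140 [0.4562 0.2154 0.0959] [457.1 220.1  22.9] [array([458.7, 219.5]), array([43.5, 41.8]), np.float64(39.8)]
squat [0.625 0.175 0.06 ]
   top 265 [0.6263 0.1787 0.0582] [626.9 178.7  24.8] [array([626.6, 177.4]), array([48.5, 46.8]), np.float64(1.9)]
   side 165 [0.6289 0.1765 0.0613] [629.7 178.4  25.7] [array([629.8, 178.4]), array([51. , 45.2]), np.float64(61.7)]
stopper [ 0.444 -0.001  0.044]
   top 56 [
[... 1168 characters left out ...]
.2] [array([ 452.9, -221.3]), array([34.2, 34.7]), np.float64(63.5)]
   side 243 [ 0.4515 -0.2267  0.1238] [ 455.2 -220.9   18.4] [array([ 455.4, -221.7]), array([32.2, 34.4]), np.float64(59.4)]
egg [ 0.617 -0.194  0.05 ]
   top 69 [ 0.6132 -0.196   0.0583] [ 615.7 -192.9   23.4] [array([ 615.5, -192.8]), array([44.3, 46.2]), np.float64(45.1)]
   side 152 [ 0.6193 -0.1916  0.0596] [ 618.8 -191.    24.5] [array([ 618.7, -191.5]), array([48.1, 46. ]), np.float64(28.9)]
table z -0.001042371252756012 0.0017878241887238895
[0.3845 0.143  0.008 ] [0.5155 0.0982 0.008 ] 0.1384791725060499 -0.3294074921587903
[ 0.3881 -0.1162  0.008 ] [ 0.5248 -0.0922  0.008 ] 0.13873388758903965 0.17342943926081195
```

```bash
cat > act.py <<'E'
from meas import *
PT=(np.array([.6505,.005]),.073); ST=(np.array([.514,-.397]),-.122)
UP=.30
def loc(T,x,y): c,s=np.cos(T[1]),np.sin(T[1]); return T[0]+[c*x-s*y,s*x+c*y]
def quat(a):
    y=np.array([np.cos(a),np.sin(a),0]); z=np.array([0,0,-1.]); 
    q=R.from_matrix(np.stack([np.cross(y,z),y,z],1)).as_quat(); return q[[3,0,1,2]]
def over(xy,angs,z=UP):
    q0=np.array(env.get_state()['qpos']); best=None
    for a in angs:
        q=kin.inverse_kinematics([*xy,z],quat(a)); ql=kin.inverse_kinematics([*xy,.09],quat(a))
        if q is None or ql is None: continue
        c=np.abs(np.array(q)-q0).max()
        if best is None or c<best[0]: best=(c,a)
    a=best[1]; env.reach([*xy,z],quat(a)); return a
def line(xy,z,v=.15,**k): return env.movel([*xy,z],velocity=v,**k)
def st(m):
    s=env.get_state(); print(m,'t',round(s['time'],1),'tcp',np.round(s['tcp_pos'],4),'F',np.round(s['force'],1),'op',round(s['opening'],4),'q7',round(s['qpos'][6],2))
def pick(xy,angs,z,op,f=30,shut=0.):
    env.grip(op); a=over(xy,angs); line(xy,z+.06,.25); line(xy,z,.08); env.grip(shut,f); st('gripped'); line(xy,UP,.25); st('lifted'); return a
def place(xy,angs,z,op,**k):
    a=over(xy,angs); line(xy,z+.04,.25); h=line(xy,z,.05,**k); st(f'down {h}'); env.grip(op); line(xy,z+.04,.08); line(xy,UP,.3); st('away'); return a
E
python3 - <<'E'
from act import *
D=np.load('pics/top0.npz'); out=[]
for A,B in(((.3845,.143),(.5155,.0982)),((.3881,-.1162),(.5248,-.0922))):
    A,B=map(np.array,(A,B)); u=(B-A)/np.linalg.norm(B-A); c=(A+B)/2; r=[]
    for n in('top','side'):
        W=cloud(n,np.load(f'pics/{n}0.npz')['d']); e=W[...,:2]-c
        m=(abs(e@u)<.09)&(abs(e@np.array([-u[1],u[0]]))<.014)&(W[...,2]>.006)&(W[...,2]<.02)
        (x,y),(w,h),_=cv2.minAreaRect((W[m][:,:2]*1000).astype(np.float32))
        vx,vy=cv2.fitLine((W[m][:,:2]*1000).astype(np.float32),cv2.DIST_L2,0,.01,.01)[:2].ravel(); th=np.arctan(vy/vx)
        print(n,round(x,1),round(y,1),round(w,1),round(h,1),th); r.append((x/1000,y/1000,th))
    out.append(np.mean(r,0))
x,y,th=out[0]
pi=np.pi
print(out); np.save('pens.npy',out)
a=pick((x,y),(th+pi/2,th-pi/2),.077,.045)
p=loc(PT,-.028,0)
place(p,(PT[1],PT[1]+pi),.083,.032)
E
```

```text
top 449.1 121.6 14.0 145.0 -0.33259618
side 452.1 121.1 14.1 144.5 -0.33388013
top 455.3 -101.6 145.7 14.4 0.18823478
side 459.1 -100.4 147.5 15.3 0.18465763
[array([ 0.45057655,  0.12135994, -0.33323815]), array([ 0.4572084, -0.1010171,  0.1864462])]
gripped t 4.5 tcp [0.4509 0.1215 0.0775] F [-1.2 -0.3  6.2] op 0.0128 q7 1.05
lifted t 5.6 tcp [0.4498 0.1211 0.2988] F [ 0.3 -0.6 -0.7] op 0.0126 q7 0.89
down False t 8.2 tcp [0.6226 0.0029 0.0828] F [-0.2 -0.   0.2] op 0.0127 q7 0.33
away t 10.0 tcp [0.622  0.0031 0.2993] F [ 0.1  0.2 -0.4] op 0.0321 q7 0.2
```

Run:
```python
from act import *
pi=np.pi; x,y,th=np.load('pens.npy')[1]
a=pick((x,y),(th+pi/2,th-pi/2),.077,.045)
place(loc(PT,.03,0),(PT[1],PT[1]+pi),.083,.032)
over((.62,.22),(pi/2,-pi/2))
p,d=snap('top','top1'); cv2.imwrite('pics/top1.png',cv2.resize(p[110:270,60:460],(800,320),interpolation=cv2.INTER_CUBIC))
W=cloud('top',d)
```

```text
gripped t 13.5 tcp [ 0.4575 -0.101   0.0774] F [-1.3  0.6  6.4] op 0.0128 q7 -0.64
lifted t 14.5 tcp [ 0.4565 -0.1006  0.2989] F [ 1.3 -0.8 -0.6] op 0.0128 q7 -1.05
down False t 17.5 tcp [0.6805 0.0072 0.0828] F [ 0.8 -1.2 -0.5] op 0.0127 q7 0.31
away t 19.2 tcp [0.6799 0.0074 0.2992] F [ 0.3 -0.2 -0.8] op 0.0322 q7 0.22
```

View pics/top1.png

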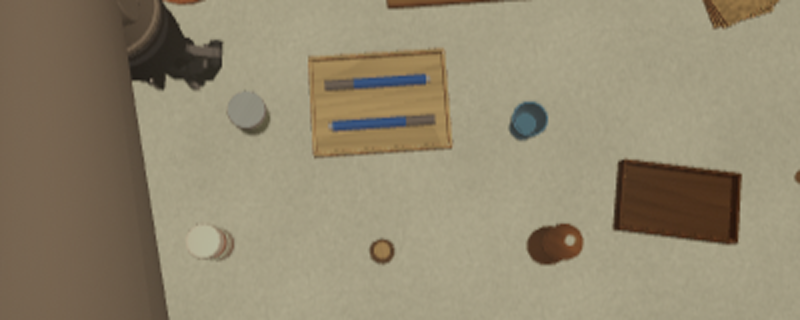

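Both pens lie flat inside the pale tray, at crop pixels (375,82) and (383,123), clear of the walls. The jars are next, squat one first.

Run:
```python
from act import *
pi=np.pi
pick((.628,.1785),(0,pi,pi/2,-pi/2),.099,.085)
place(loc(ST,0,.036),(ST[1],ST[1]+pi),.1055,.072)
over((.55,0),(0,pi,pi/2,-pi/2))
pick((.4555,.2192),(0,pi,pi/2,-pi/2),.116,.085)
p,d=snap('side','side2'); cv2.imwrite('pics/side2.png',cv2.resize(p,(800,600),interpolation=cv2.INTER_CUBIC))
print(fit('side','side2',loc(ST,0,.036),.045,.056,.075))
```

```text
gripped t 23.1 tcp [0.6284 0.1786 0.0997] F [-0.2 -0.5  5.2] op 0.0492 q7 1.31
lifted t 24.0 tcp [0.6271 0.1783 0.2981] F [ 0.8  1.2 -1.9] op 0.0492 q7 1.27
down False t 27.7 tcp [ 0.5184 -0.3615  0.1055] F [ 0.2  0.8 -0.3] op 0.0493 q7 0.89
away t 29.4 tcp [ 0.5182 -0.3609  0.2998] F [ 0.1  0.6 -0.3] op 0.0722 q7 0.75
gripped t 34.0 tcp [0.4558 0.2194 0.1164] F [0.9 0.1 4.1] op 0.0435 q7 -0.05
lifted t 34.9 tcp [0.4545 0.2191 0.2987] F [-0.2 -0.1 -1.3] op 0.0433 q7 -0.31
{'n': 686, 'med': array([ 0.516 , -0.3642,  0.0655]), 'circ': array([ 518.3, -362.4,   25.1]), 'rect': [array([ 518.5, -362.3]), array([49.3, 48.9]), np.float64(16.3)]}
```

View pics/side2.png

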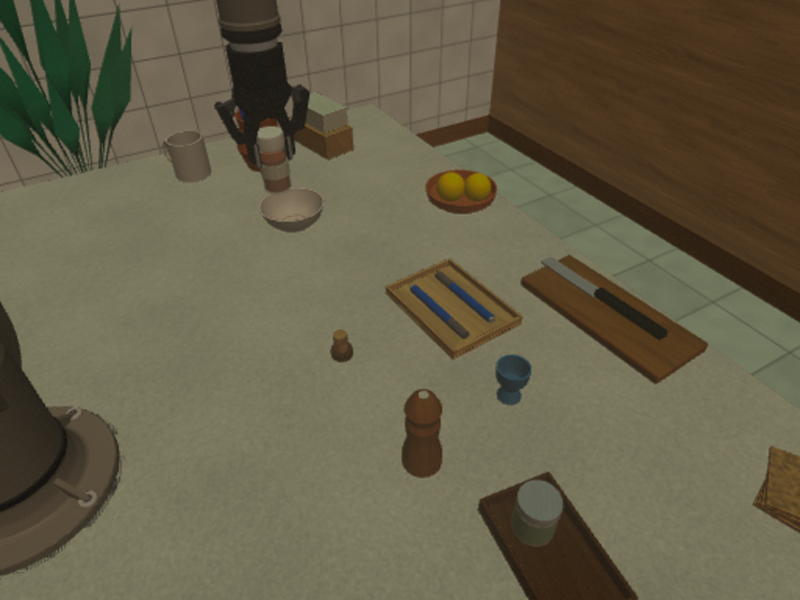

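The squat jar stands upright in the dark tray at (538,510), and the tall jar is held at (275,160). Next I place the tall jar, then the stopper.

Run:
```python
from act import *
pi=np.pi
W=cloud('top',np.load('pics/top0.npz')['d']); W2=cloud('side',np.load('pics/side0.npz')['d'])
for w in(W,W2):
    for r0,r1 in((0,.015),(.02,.026),(.03,.036),(.042,.048)):
        e=np.hypot(w[...,0]-.521,w[...,1]-.379); print(r0,np.nanmedian(w[(e>=r0)&(e<r1)][:,2]).round(4),end=' ')
print()
place(loc(ST,0,-.036),(ST[1],ST[1]+pi),.119,.062,stop_force=5)
pick((.4465,.001),(0,pi,pi/2,-pi/2),.090,.05,f=25)
p,d=snap('side','side3'); cv2.imwrite('pics/side3.png',cv2.resize(p,(800,600),interpolation=cv2.INTER_CUBIC))
print(fit('top','side3',(0,0),.0,.0,.0)); print(fit('side','side3',loc(ST,0,-.036),.035,.09,.115))
```

```text
0 0.0033 0.02 0.004 0.03 0.0096 0.042 0.0193 0 0.0089 0.02 0.0072 0.03 0.0129 0.042 0.0194 
down True t 38.7 tcp [ 0.5098 -0.4324  0.1211] F [0.2 0.6 2.9] op 0.0437 q7 1.15
away t 40.3 tcp [ 0.5096 -0.4325  0.3   ] F [-0.8  0.7 -1. ] op 0.0623 q7 1.02
gripped t 44.2 tcp [0.4468 0.0011 0.0904] F [-1.1 -0.1  6.3] op 0.0213 q7 2.08
lifted t 45.1 tcp [0.4457 0.0012 0.2991] F [-0.2  0.  -1. ] op 0.0213 q7 1.61
None
{'n': 701, 'med': array([ 0.5071, -0.4323,  0.0999]), 'circ': array([ 510. , -431.1,   22.1]), 'rect': [array([ 509.5, -430.2]), array([42.6, 41.5]), np.float64(46.0)]}
```

View pics/side3.png

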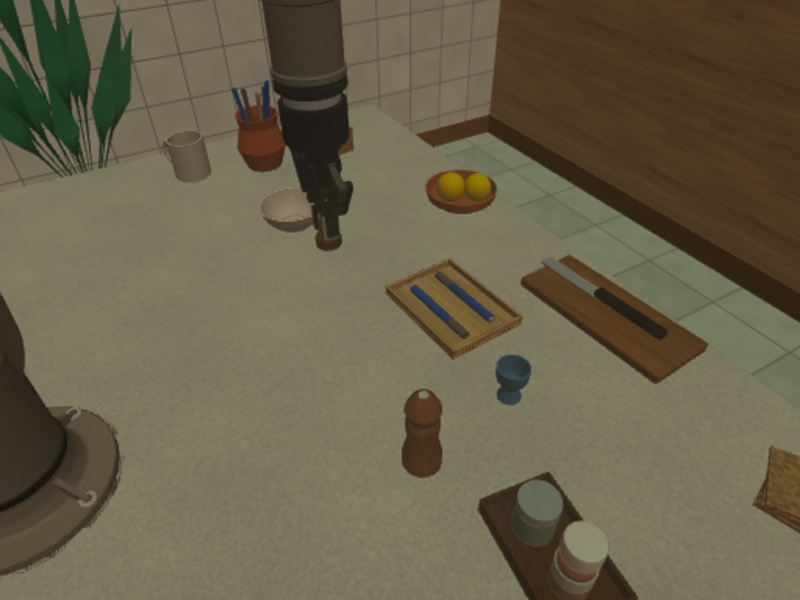

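Both jars stand upright in the dark tray, at (538,510) and (580,560). The stopper is held by its shank at (328,238). It goes into the bowl now, with the floor about 5 mm up and a force stop on the way down.

Run:
```python
from act import *
pi=np.pi
place((.521,.379),(0,pi,pi/2,-pi/2),.093,.034,stop_force=4)
over((.5,.0),(0,pi,pi/2,-pi/2),.5) if kin.inverse_kinematics([.5,0,.5],quat(0)) is not None else None
env.dwell(.3)
p,d=snap('side','side4'); cv2.imwrite('pics/side4.png',cv2.resize(p,(800,600),interpolation=cv2.INTER_CUBIC))
over((.45,.4),(0,pi,pi/2,-pi/2)) if 0 else None
p,d=snap('top','top4'); cv2.imwrite('pics/top4.png',cv2.resize(p,(800,600),interpolation=cv2.INTER_CUBIC))
for k,c,r,lo,hi in(('stopper',(.521,.379),.03,.043,.06),('squat',loc(ST,0,.036),.035,.056,.075),('tall',loc(ST,0,-.036),.035,.09,.11),('mill',(.454,-.221),.04,.115,.135),('egg',(.617,-.192),.04,.054,.065)):
    print(k,[fit(n,n+'4',c,r,lo,hi)['circ'] if fit(n,n+'4',c,r,lo,hi) else None for n in('top','side')])
st('')
```

```text
down True t 48.2 tcp [0.5205 0.3788 0.0952] F [-0.8 -0.5  4.3] op 0.0211 q7 1.35
away t 49.8 tcp [0.5205 0.379  0.2995] F [-0.6  0.1 -0.2] op 0.0341 q7 1.21
stopper [array([518.8, 377.6,  11.3]), array([520.3, 378.3,  12.1])]
squat [array([ 514.8, -363.6,   25.5]), array([ 517.7, -362.3,   25.4])]
tall [array([ 507.3, -431.3,   22. ]), array([ 509.8, -430.4,   22. ])]
mill [array([ 453.2, -220.9,   17.7]), array([ 455.6, -221. ,   18.7])]
egg [None, array([ 619.6, -191.7,   24.6])]
 t 51.8 tcp [5.001e-01 2.000e-04 5.000e-01] F [-0.2  0.2 -0.6] op 0.0341 q7 1.5
```

View pics/side4.png

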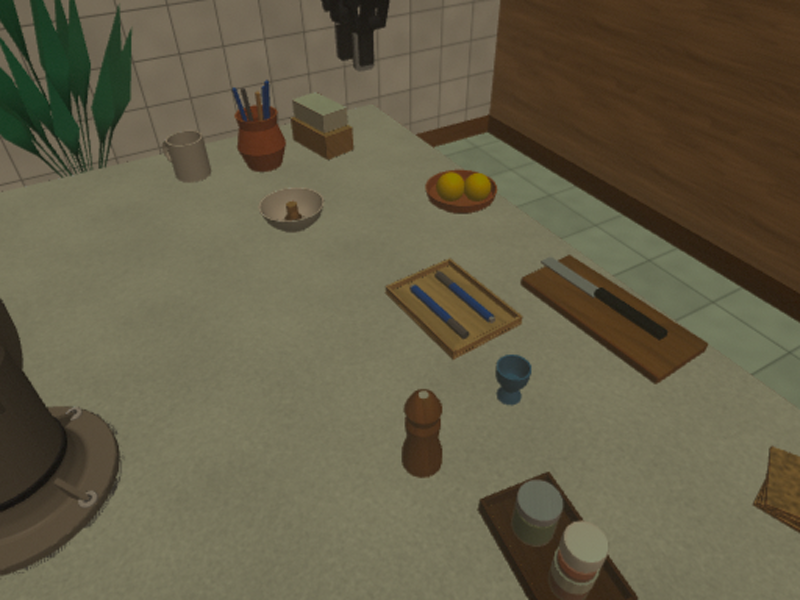

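View pics/top4.png

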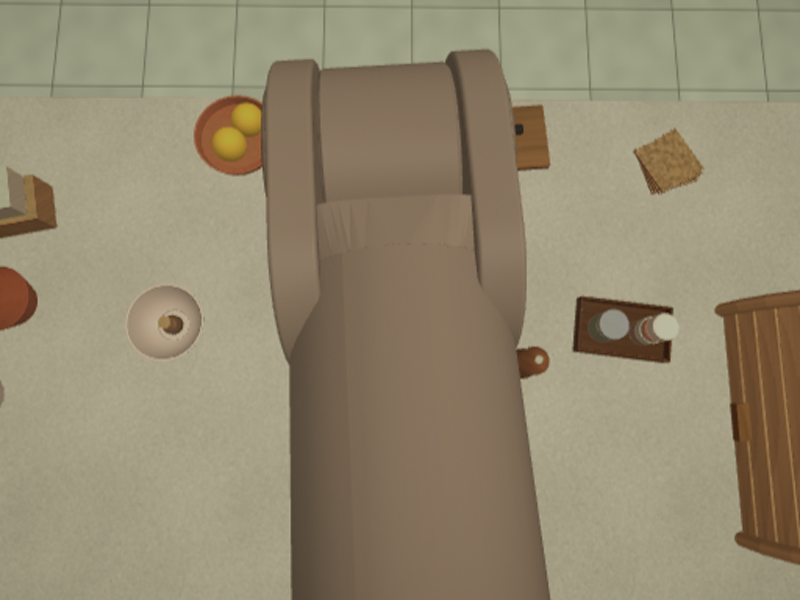

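The side view shows the stopper standing in the bowl at (292,210), the pens in the tray at (440,310) and (465,297), and the jars upright. The mill and egg cup haven't moved, and the arm is clear of everything.

```bash
python3 -c "
from h import *
job.job_done()"
```

```text
the job is handed in; nothing more can be done
```

The worktop is tidied and handed in at about 52 s of the 144 s allowed. I worked in the order asked:
- **Pens:** both lie flat in the pale tray.
- **Jars:** the squat one went into the dark tray first, then the tall one. The tall jar was lowered until it touched. The squat jar was let go at a set height, which I estimate left about 1 mm between it and the tray floor.
- **Stopper:** it was lowered into the white bowl until it touched.

**Last checks:**
- The jar tops sit at their planned spots within about 4 mm. Both jars are upright.
- The stopper stands upright in the bowl.
- The mill measures within 1 mm of where it started.
- The arm is clear of everything.

**Not fully confirmed:**
- The two cameras differ by 2–4 mm in x throughout, so I used their average.
- In the last top view the arm hid the egg cup and the pens. The side view shows the egg cup within 1 mm of its start and both pens in the tray.

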